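# Drop a spent tealight through the swing flap of the recycling caddy

## Task

A spent tealight stands on the front ledge of the small grey recycling caddy. With one finger push the caddy's self-closing steel flap inwards, and while that finger keeps the flap open, push the tealight along the ledge and over its rear edge with the other finger so that it drops inside; then take the fingers out and let the flap swing shut. Only push: do not pick the tealight up, and leave the matchbox, the other tealight and the clay dish where they are.

Things in the scene. Friction and masses are not known exactly. Their poses are not given: they have to be found in the camera images.
- caddy: hollow grey sheet-metal recycling caddy fixed on the worktop, 140 mm wide (y), x from -95 to +130 mm, 131 mm high at the back. Origin: on the worktop, straight below the middle of the ledge's rear edge. x points level from the ledge to the flap and the back (the way to push), y across to the left, z up. Inside floor 7 mm above the worktop
- ledge_edge (a point): middle of the rear edge of the caddy's flat front ledge, on its upper face, 85 mm above the worktop; axes as the caddy's. The ledge runs from x = -95 mm to 0, with a 2.5 mm high bead along each side, none at front or rear. At x = 0 begins the opening, 104 mm wide, which slopes up to the hinge and is filled by the flap
- hinge_line (a point): middle of the flap's hinge line at the top of the sloping opening: 95 mm behind ledge_edge and 41 mm higher; the hinge runs along the caddy's y. The fixed flat top (131 mm above the worktop) lies behind it, so a downward finger in the opening can go no further than 85 mm behind ledge_edge
- flap (a joint): opening angle of the thin steel flap, 104 mm wide, 100 mm from hinge to lower edge: 0 shut (slopes up from the ledge's edge to the hinge, 24 degrees from level), grows as it is pushed in and down, stop at 1.15 rad (hanging). A spring of 0.06 N m (shut) to 0.15 N m (0.9 rad) shuts it when let go
- flap_lip (a point): middle of the flap's lower, free edge; its x axis points up the flap to the hinge. A downward fingertip just above ledge height, moved along the caddy's +x into the opening, swings the flap in: about 0.1 rad with the finger's front face 35 mm behind ledge_edge, 0.5 rad at 70 mm, 0.8 rad at 82 mm
- tealight_center (a point): centre (8 mm above its underside) of the spent tealight to be thrown away: a round aluminium cup, 38 mm across, 16 mm high, 10 to 20 g, standing upright and loose on the caddy's ledge, wholly in front of the opening
- matchbox: bystander: small orange matchbox 53 x 36 x 15 mm, lying on the worktop on the caddy's right; origin at the centre of its underside
- tealight_2: bystander: another tealight, 38 mm across, 16 mm high, standing on the worktop on the caddy's right; origin at the centre of its underside
- candle_dish: bystander: round terracotta dish 123 mm across, 28 mm high, on the worktop on the caddy's right; origin at the centre of its underside
Not all that is in view belongs to the job. Leave any red look-alike of the part that bears tealight_center alone.

How it is judged:
By the outcome, as a careful person would: the job done as asked, in the order asked, and still so for the second after the job is handed in, with the robot touching nothing.
It also fails if it takes over 29 s, if anything falls off the work surface, if the arm or the gripper's body presses on something with over 40 N, if the wrist force passes 120 N, or if a joint passes its speed limit or range.

## Robot

A 7-joint arm with a two-finger parallel gripper is mounted at the origin on a cart in front of the work surface, level with it; the furniture and walls round the work are solid. World frame = base frame: x ahead of the robot, y to its left, z up, the work surface at z = 0. Lengths are in mm, angles in rad, forces in N, time in s.
With the tool pointing down it reaches from about 425 to 825 mm from the base axis. Payload 3.6 kg.
Tool frame: the origin (TCP) lies at the very end of the fingers, on their centre line; the grasp point (between the pads) lies 19 mm behind it; z points along the fingers, y is the line along which they close (so a half turn about z gives the same grasp; the last joint's range is limited). The gripper opens to 93 mm and grips with 3 to 60 N. Pads are 15 mm wide; open, the fingers measure 128 mm over their backs; the gripper's body (75 mm by 188 mm) begins 65 mm behind the grasp point.
Start: joints at [1.256, 0.615, -0.013, 1.423, 0.008, 1.103, -0.04], TCP at [185.134, -623.047, 218.64] pointing down, gripper open.
Joint ranges: [-3.12, 3.12], [-0.3, 2.06], [-1.34, 1.32], [0.26, 2.42], [-1.36, 4.5], [0.01, 1.98], [-2.84, 2.84]. Speed limits (rad/s): [2.79, 2.79, 3.14, 3.14, 3.14, 3.14, 3.14].

## Interface

Orientations are given as a unit quaternion [x, y, z, w].
In Python, from bench import * gives the robot as it stands. The module is installed in compiled form; this text tells all that it offers.
- The arm moves only by the tool servo_tool, never from a script. Its argument "motion" is a list of rows, each a list of 3 entries, a list of its own where there are three numbers: the closure, from 0 (fully open) to 1 (shut), then the shift along the tool's x, y, z scaled (see below), then the turn about the tool's z scaled (see below). A call has 1 to 10 rows; each row is the pose to reach, as a shift and turn from the pose commanded when the call began, along the tool's axes at that moment, turning the shorter way round; what a row does not reach only later rows make up. The controller multiplies each number of a shift by 0.1 m and each number of a turn by 360 degrees. A row lasts 1/8 s, in which the tool goes at most 62.5 mm and 10.7 degrees, less where a joint would pass 70% of its speed; a pose out of reach is approached as far as the arm can. A call with a number of a shift or a turn outside -1 to 1 is refused whole. A call with a gripper value outside its range is refused whole. The fingers move at their own pace and stop on an object; "squeeze" is the grip in N (left out, the last holds). Time passes only in rows, so rows that repeat a pose let the fingers close. It gives the time, the measured TCP pose, the force, the opening and the grip force at its end, in the units of the state.
- state(): the state, without advancing time (a new reading comes with each control period).
- snapshot(name): name is "scene" or "top" or "wrist"; returns a dict with "img" (400x640x3 uint8, red, green, blue), "z_map" (400x640 float32, mm along the optical axis (not along the pixel's ray), 0 where there is no reading), "fx", "fy", "cx", "cy" (pixels), "R" (3x3) and "t" (3): a world point X has camera coordinates R X + t. Camera axes: x right, y down, z forward; pixel columns grow to the right and rows downward; lengths in mm; the calibration is good to about 2 mm. A picture is of the moment at which its call begins.
- hand_in(): hands the job in; it is judged then, once.
The state is a dict: "clock": time; "joints": joint angles; "joint_velocities": joint speeds; "joint_efforts": joint torques, N m; "tool_pos": TCP position; "tool_rot": TCP orientation; "contact_force": force on the tool from outside, world axes, zero at the start; "moment": the same for the moment, N m; "opening": opening from 0.0 (shut) to 1.0 (fully open); "grip_force": force on a finger pad.
Only numpy, scipy, OpenCV 4.12 (cv2) and the standard library are available. Lean on these libraries where they do the work, as an engineer would, in place of code of your own. Each camera call takes 0.05 s, during which the arm holds its last target. There are 200 camera calls.

## Working session

There is one attempt and no reset: what is moved stays moved. The work goes in short steps, Python scripts to look and compute and a tool call to move; the robot and the scene stay as the last step left them, time stands still between calls to the robot, and variables do not carry over. Pictures are saved under pics/ and viewed, at most 10 in all, crops included, and the job is handed in when it is done.

Besides the shell and the picture viewer there is one more tool, called after "Request:" by a JSON object that holds its "api" and its "payload", one argument or row to a line. servo_tool: Moves the arm, as the interface text tells. Its arguments: {"type":"object","properties":{"motion":{"type":"array","items":{"type":"array"}},"squeeze":{"type":"number"}},"required":["motion"]}

```bash
mkdir -p pics
cat > h.py <<'E'
from bench import *
import numpy as np, cv2
def save(n,f,s=None):
    cv2.imwrite('pics/'+f,s['img'][:,:,::-1])
def world(s,u,v,z=None):
    ray=np.array([(u-s['cx'])/s['fx'],(v-s['cy'])/s['fy'],1.])
    R,t=np.array(s['R']),np.array(s['t'])
    if z is None: return R.T@(ray*s['z_map'][int(v),int(u)]-t)
    c=-R.T@t; d=R.T@ray
    return c+d*(z-c[2])/d[2]
E
python3 - <<'E'
from h import *
import pickle
for n in('scene','top'):
    s=snapshot(n); save(n,n+'1.png',s); pickle.dump(s,open(n+'.pkl','wb'))
st=state(); print(st['clock'],st['tool_pos'],st['tool_rot'],st['contact_force'])
E
```

```text
0.1 [ 184.90960779 -622.39282581  217.60987532] [ 9.89588152e-01  1.43923452e-01 -1.90444636e-04 -1.13722734e-03] [1.1409228  0.70235578 0.63022536]
```

View pics/top1.png

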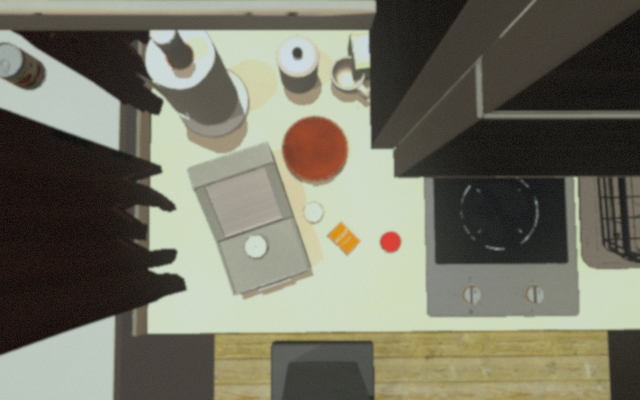

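View pics/scene1.png

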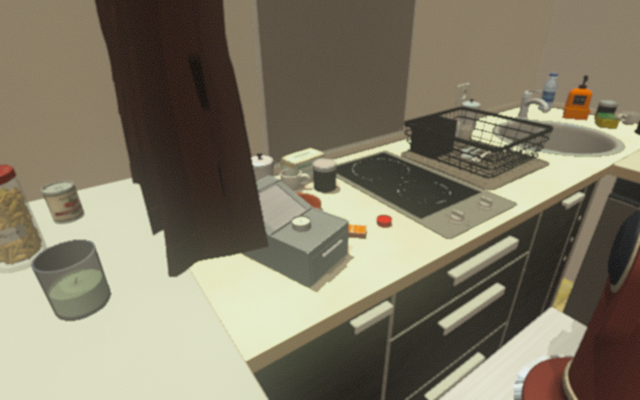

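The top view shows the target tealight on the caddy's ledge at (256,246). Look-alikes are the bystander tealight on the worktop at (314,212) and the red one at (390,242). I choose (256,246), since it is the one on the ledge. The caddy is turned, with its flap at about (245,200).

Run:
```python
from h import *
import pickle
s=pickle.load(open('top.pkl','rb'))
H,W=400,640
u,v=np.meshgrid(np.arange(W),np.arange(H))
Z=s['z_map']; P=np.stack([(u-s['cx'])/s['fx']*Z,(v-s['cy'])/s['fy']*Z,Z],-1)
P=(P-np.array(s['t']))@np.array(s['R'])
print(np.array(s['R']).round(3), -np.array(s['R']).T@s['t'])
for p in [(256,246),(314,212),(390,242),(315,150),(343,238),(272,270),(245,200),(230,165),(160,280),(275,165)]: print(p,P[p[1],p[0]].round(1))
roi=np.zeros((H,W),bool); roi[135:305,180:325]=1
for lo,hi,n in((80,90,'ledge'),(127,136,'top'),(97,106,'tl')):
    m=(roi&(P[...,2]>lo)&(P[...,2]<hi)&(Z>0)).astype(np.uint8)
    k,l,st,c=cv2.connectedComponentsWithStats(m)
    for i in np.argsort(-st[1:,4])[:2]+1:
        q=P[l==i]; r=cv2.minAreaRect(q[:,:2].astype(np.float32)); print(n,st[i],q.mean(0).round(1),r, cv2.boxPoints(r).round(1).tolist())
# tealight by colour
im=s['img'].astype(int); print(im[246,256],im[270,272])
c=s['img'][130:310,175:405][:,:,::-1]
cv2.imwrite('pics/c1.png',cv2.resize(c,None,fx=3.4,fy=3.3,interpolation=2))
```

```text
[[-0.006 -1.     0.016]
 [-0.997  0.005 -0.071]
 [ 0.07  -0.017 -0.997]] [538.14603464  39.03089835 933.7620742 ]
(256, 246) [522.9 131.1  96.1]
(314, 212) [584.4  31.6   9.7]
(390, 242) [ 527.1 -110.8   11.5]
(315, 150) [700.4  29.1  21.4]
(343, 238) [535.2 -22.3  14.5]
(272, 270) [481.4 105.   83. ]
(245, 200) [600.7 148.9 104.2]
(230, 165) [656.2 169.9 133.1]
(160, 280) [476.8 257.3 211.8]
(275, 165) [657.1  96.8 124.5]
ledge [ 214  211   97   84 4481] [509.8 119.6  85.8] ((515.0781860351562, 121.9808349609375), (112.59979248046875, 139.88095092773438), 18.536426544189453) [[439.5, 170.39999389648438], [483.8999938964844, 37.79999923706055], [590.7000122070312, 73.5999984741211], [546.2000122070312, 206.1999969482422]]
ledge [239 223   2   3   3] [560.6 160.   88.4] ((560.3924560546875, 159.9702606201172), (0.7090899348258972, 3.939284563064575), 58.34495162963867) [[558.5, 160.6999969482422], [561.9000244140625, 158.60000610351562], [562.2999877929688, 159.1999969482422], [558.9000244140625, 161.3000030517578]]
top [ 187  141   89   50 1964] [656.6 169.6 131.2] ((654.528503417968
[... 431 characters left out ...]
17578], [454.70001220703125, 238.5], [477.20001220703125, 246.89999389648438], [475.8999938964844, 250.1999969482422]]
tl [ 207  189   82   41 1021] [586.8 146.4 101.4] ((585.917724609375, 145.61578369140625), (31.081708908081055, 139.5137939453125), 18.17322540283203) [[549.4000244140625, 207.0], [592.9000244140625, 74.5], [622.4000244140625, 84.19999694824219], [578.9000244140625, 216.6999969482422]]
tl [245 235  11   8  21] [536.5 140.7  98.4] ((535.8701171875, 141.767333984375), (6.718464374542236, 18.42465591430664), 23.981645584106445) [[529.0999755859375, 148.8000030517578], [536.5, 132.0], [542.7000122070312, 134.6999969482422], [535.2000122070312, 151.5]]
[195 211 195] [158 161 144]
```

View pics/c1.png

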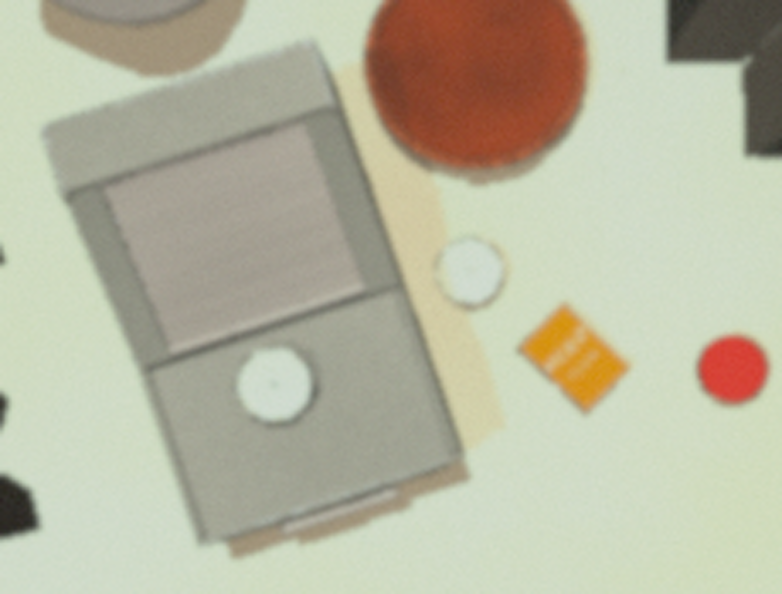

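The crop confirms the target is the white cup at crop (275,384), on the ledge just in front of the flap. Next I check clearances and plan the swing.

```bash
cat >> h.py <<'E'
from scipy.spatial.transform import Rotation as Ro
import pickle
def cloud(s):
    u,v=np.meshgrid(np.arange(640),np.arange(400)); Z=s['z_map']
    P=np.stack([(u-s['cx'])/s['fx']*Z,(v-s['cy'])/s['fy']*Z,Z],-1)[Z>0]
    return (P-np.array(s['t']))@np.array(s['R'])
E0=np.array([552,134.4]); YAW=np.radians(18.5)
A=np.array([[np.cos(YAW),np.sin(YAW)],[-np.sin(YAW),np.cos(YAW)]])
def cad(p): return A@(np.array(p)[:2]-E0)
def wor(c): return E0+A.T@np.array(c)
E
python3 - <<'E'
from h import *
s=pickle.load(open('top.pkl','rb'))
p=world(s,255.9,246.4,101); print('tealight',p,cad(p))
C=np.vstack([cloud(s),cloud(pickle.load(open('scene.pkl','rb')))])
r=np.hypot(C[:,0],C[:,1]); az=np.degrees(np.arctan2(C[:,1],C[:,0]))
for a in range(-80,50,10):
    m=(az>=a)&(az<a+10)&(r>380)&(r<760)
    q=C[m]
    if len(q): k=q[:,2].argmax(); print(a,len(q),q[k].round(),'n>150:',(q[:,2]>150).sum(), 'low>150 min r', r[m][q[:,2]>150].min() if (q[:,2]>150).any() else '')
m=(C[:,2]>140)&(C[:,0]>350)&(C[:,0]<720)&(C[:,1]>0)&(C[:,1]<400)
for z in range(140,700,60):
    q=C[m&(C[:,2]>=z)&(C[:,2]<z+60)]
    if len(q): print(z,len(q),'minY',q[q[:,1].argmin()].round())
# path plan
st=state(); pos=np.array(st['tool_pos']); R=Ro.from_quat(st['tool_rot'])
psi=np.degrees(np.arctan2(R.as_matrix()[1,0],R.as_matrix()[0,0]))
c=wor([30+0-17.5-46.5, cad(p)[1]]); print('target tcp',c,'psi',psi)
r0,r1=np.hypot(*pos[:2]),np.hypot(*c); a0,a1=np.arctan2(pos[1],pos[0]),np.arctan2(c[1],c[0])
E
```

```text
tealight [522.3105289  130.69312123 101.        ] [-29.33143765   5.9052866 ]
-80 2271 [ 117. -550. -884.] n>150: 0 low>150 min r 
-70 735 [ 379. -659.    1.] n>150: 0 low>150 min r 
-60 7869 [ 483. -579.    9.] n>150: 0 low>150 min r 
-50 13769 [ 577. -489.  126.] n>150: 0 low>150 min r 
-40 14444 [ 583. -487.  121.] n>150: 0 low>150 min r 
-30 14276 [ 432. -248.   21.] n>150: 0 low>150 min r 
-20 15002 [ 578. -102.  727.] n>150: 2257 low>150 min r 587.0930549547596
-10 57796 [578. -17. 853.] n>150: 44683 low>150 min r 577.6498369274567
0 19398 [680.  98. 643.] n>150: 5651 low>150 min r 675.6288917786914
10 23319 [680. 166. 643.] n>150: 5432 low>150 min r 686.3954713325087
20 39546 [508. 269. 564.] n>150: 21253 low>150 min r 513.5847070971796
30 50171 [455. 266. 565.] n>150: 36672 low>150 min r 517.9296488882339
40 16650 [540. 531. 191.] n>150: 2663 low>150 min r 604.8921023140553
140 5906 minY [454. 241. 150.]
200 6542 minY [456. 246. 205.]
260 7852 minY [460. 250. 262.]
320 9651 minY [459. 254. 320.]
380 11617 minY [511. 258. 395.]
440 13063 minY [509. 262. 441.]
500 4191 minY [455. 266. 553.]
560 2055 minY [677.   0. 613.]
620 9082 minY [680.   0. 640.]
target tcp [517.88322079 129.21176466] psi 16.549901637869674
```

Run:
```python
from h import *
st=state(); pos=np.array(st['tool_pos'])[:2]; pos=np.array([185.1,-623.0])
psi=np.radians(16.55); T=wor([-34,6]); print(T)
N=9
a0,a1=np.arctan2(pos[1],pos[0]),np.arctan2(T[1],T[0]); r0,r1=np.hypot(*pos),np.hypot(*T)
psit=np.radians(108.5)
for i in range(1,N+1):
    f=i/N; a=a0+(a1-a0)*f; r=r0+(r1-r0)*min(1,f*1.4); w=np.array([r*np.cos(a),r*np.sin(a)])
    X=np.array([np.cos(psi),np.sin(psi)]); Y=np.array([np.sin(psi),-np.cos(psi)])
    d=w-pos; sx,sy=np.round([d@X/100,d@Y/100],2); tgt=psi+(psit-psi)/(N-i+1); tn=np.round(-(tgt-psi)/2/np.pi,3)
    pos=pos+100*(sx*X+sy*Y); psi-=tn*2*np.pi
    print(i,sx,sy,tn,pos.round(1),np.degrees(psi).round(1))
```

```text
[517.85316778 129.30158361]
1 1.07 -0.27 -0.028 [ 280.  -566.6] 26.6
2 1.03 -0.26 -0.028 [ 360.4 -497.2] 36.7
3 1.01 -0.26 -0.028 [ 425.8 -416. ] 46.8
4 0.98 -0.24 -0.029 [ 475.4 -328.2] 57.2
5 0.96 -0.23 -0.028 [ 508.1 -235. ] 67.3
6 0.92 -0.23 -0.029 [ 522.3 -141.2] 77.8
7 0.91 -0.1 -0.028 [531.9 -50.2] 87.8
8 0.9 -0.03 -0.029 [532.3  39.9] 98.3
9 0.91 -0.01 -0.028 [518.2 129.8] 108.4
```

Request:
{"api": "servo_tool", "payload": {
  "motion": [
    [0, [0.5, -0.13, -0.1], -0.014],
    [0, [1.0, -0.26, -0.2], -0.028],
    [0, [1.0, -0.26, -0.2], -0.028]
  ]
}}

```text
clock: 0.48
tool_pos: [280.2, -566.2, 239.2]
tool_rot: [0.972, 0.235, 0.003, -0.0]
contact_force: [0.6, 0.3, -0.1]
opening: 0.999
grip_force: 0.0
```

Request:
{"api": "servo_tool", "payload": {
  "motion": [
    [0, [0.5, -0.13, 0], -0.014],
    [0, [1.0, -0.26, 0], -0.028],
    [0, [1.0, -0.26, 0], -0.028]
  ]
}}

```text
clock: 0.85
tool_pos: [355.6, -497.5, 238.2]
tool_rot: [0.948, 0.319, 0.002, -0.001]
contact_force: [-0.1, 0.1, 0.6]
opening: 1.0
grip_force: 0.0
```

Request:
{"api": "servo_tool", "payload": {
  "motion": [
    [0, [0.5, -0.13, 0], -0.014],
    [0, [1.0, -0.26, 0], -0.028],
    [0, [1.0, -0.26, 0], -0.028]
  ]
}}

```text
clock: 1.23
tool_pos: [418.6, -417.3, 238.4]
tool_rot: [0.916, 0.4, 0.001, -0.001]
contact_force: [0.4, -0.4, -0.1]
opening: 1.001
grip_force: 0.0
```

Request:
{"api": "servo_tool", "payload": {
  "motion": [
    [0, [0.5, -0.12, 0], -0.015],
    [0, [1.0, -0.24, 0], -0.029],
    [0, [1.0, -0.24, 0], -0.029]
  ]
}}

```text
clock: 1.6
tool_pos: [468.4, -328.6, 238.5]
tool_rot: [0.877, 0.481, 0.001, -0.001]
contact_force: [-0.3, -0.3, -0.3]
opening: 0.997
grip_force: 0.0
```

Request:
{"api": "servo_tool", "payload": {
  "motion": [
    [0, [0.5, -0.12, 0], -0.014],
    [0, [0.98, -0.23, 0], -0.028],
    [0, [0.98, -0.23, 0], -0.028]
  ]
}}

```text
clock: 1.98
tool_pos: [501.3, -234.8, 238.6]
tool_rot: [0.831, 0.556, 0.0, -0.0]
contact_force: [0.1, -1.5, -0.1]
opening: 1.003
grip_force: 0.0
```

Request:
{"api": "servo_tool", "payload": {
  "motion": [
    [0, [0.47, -0.11, 0], -0.015],
    [0, [0.94, -0.23, 0], -0.029],
    [0, [0.94, -0.23, 0], -0.029]
  ]
}}

```text
clock: 2.35
tool_pos: [515.7, -140.0, 238.7]
tool_rot: [0.778, 0.628, 0.0, -0.0]
contact_force: [0.0, -0.3, 0.2]
opening: 0.998
grip_force: 0.0
```

Request:
{"api": "servo_tool", "payload": {
  "motion": [
    [0, [0.46, -0.05, 0], -0.014],
    [0, [0.92, -0.1, 0], -0.028],
    [0, [0.92, -0.1, 0], -0.028]
  ]
}}

```text
clock: 2.72
tool_pos: [525.7, -48.6, 238.7]
tool_rot: [0.72, 0.694, 0.0, -0.0]
contact_force: [-0.6, -0.7, -1.1]
opening: 1.002
grip_force: 0.0
```

Request:
{"api": "servo_tool", "payload": {
  "motion": [
    [0, [0.45, -0.02, 0], -0.015],
    [0, [0.9, -0.03, 0], -0.029],
    [0, [0.9, -0.03, 0], -0.029]
  ]
}}

```text
clock: 3.1
tool_pos: [526.2, 41.0, 238.6]
tool_rot: [0.654, 0.756, 0.0, 0.0]
contact_force: [-0.3, -0.7, -0.6]
opening: 1.003
grip_force: 0.0
```

Request:
{"api": "servo_tool", "payload": {
  "motion": [
    [0, [0.45, 0.02, 0], -0.014],
    [0, [0.89, 0.05, 0], -0.028],
    [0, [0.89, 0.05, 0], -0.028],
    [0, [0.89, 0.05, 0], -0.028]
  ]
}}

```text
clock: 3.6
tool_pos: [519.1, 125.4, 238.1]
tool_rot: [0.588, 0.809, -0.001, 0.001]
contact_force: [0.9, 0.3, 0.0]
opening: 1.001
grip_force: 0.0
```

Run:
```python
from h import *
s=snapshot('wrist'); save('w','w1.png',s); pickle.dump(s,open('w.pkl','wb'))
st=state(); print(st['tool_pos'],st['joints'],np.degrees(2*np.arctan2(st['tool_rot'][1],st['tool_rot'][0])),cad(st['tool_pos']))
```

```text
[518.99913682 125.47917725 238.19254617] [ 0.07626627  0.45798941 -0.53003098  1.72062911  0.26576444  1.03607803
 -0.23243075] 107.9540775231509 [-34.12611779   2.01150032]
```

View pics/w1.png

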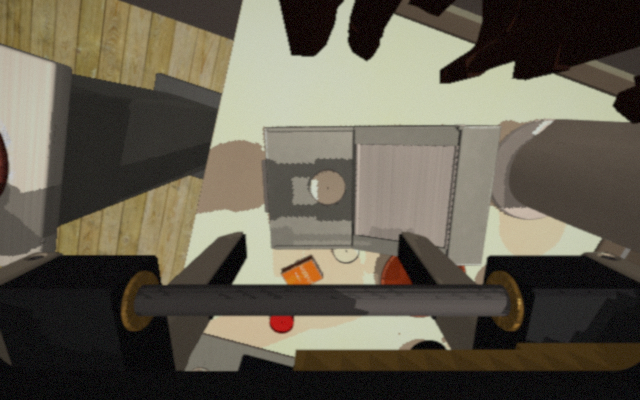

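The wrist view shows the tealight at (327,187), with the ledge's rear edge at column 354 and the flap to its right. The finger line runs along the caddy's x.

Run:
```python
from h import *
s=pickle.load(open('w.pkl','rb'))
for n,u,v,z in(('tl',327,187,101),('edge near row',354,187,85),('edge top',354,129,85),('edge bot',353,246,85),('ledge front top',265,128,85),('front bot',272,248,85)):
    p=world(s,u,v,z); print(n,p.round(1),cad(p).round(1), world(s,u,v).round(1))
st=state();R=Ro.from_quat(st['tool_rot']).as_matrix(); T=wor([-34,5.5]); d=np.r_[T,238]-st['tool_pos']; print(R.T@d, st['joint_velocities'])
```

```text
tl [521.3 134.  101. ] [-29.2   9.3] [521.6 133.4  98. ]
edge near row [551.3 140.1  85. ] [1.2 5.6] [564.7 126.7   7.3]
edge top [530.2 199.2  85. ] [-0.1 68.4] [529.9 199.2  88.3]
edge bot [574.1  72.7  85. ] [  1.4 -65.6] [573.8  73.1  86.2]
ledge front top [440.2 171.1  85. ] [-94.4  70.3] [440.2 171.1  84.7]
front bot [483.9  40.6  85. ] [-94.4 -67.3] [483.9  40.4  84.6]
[3.4900389  0.09309242 0.18322677] [-0.00095556 -0.00200653 -0.0114903   0.0016022  -0.00590374 -0.00451238
 -0.00086057]
```

Request:
{"api": "servo_tool", "payload": {
  "motion": [
    [0, [0.05, 0, 0.5], -0.002],
    [0, [0.05, 0, 1.0], -0.002],
    [0, [0.05, 0, 1.0], -0.002],
    [0, [0.05, 0, 1.0], -0.002]
  ]
}}

```text
clock: 4.15
tool_pos: [517.9, 133.5, 140.1]
tool_rot: [0.581, 0.814, 0.001, 0.001]
contact_force: [-0.2, 1.5, 0.1]
opening: 1.002
grip_force: 0.0
```

Run:
```python
from h import *
s=snapshot('wrist'); save('w','w2.png',s); pickle.dump(s,open('w2.pkl','wb'))
st=state(); print(st['tool_pos'],np.degrees(2*np.arctan2(st['tool_rot'][1],st['tool_rot'][0])),cad(st['tool_pos']))
```

```text
[518.27246106 134.11533034 140.72793192] 108.95438282866651 [-32.07495002  10.43194618]
```

View pics/w2.png

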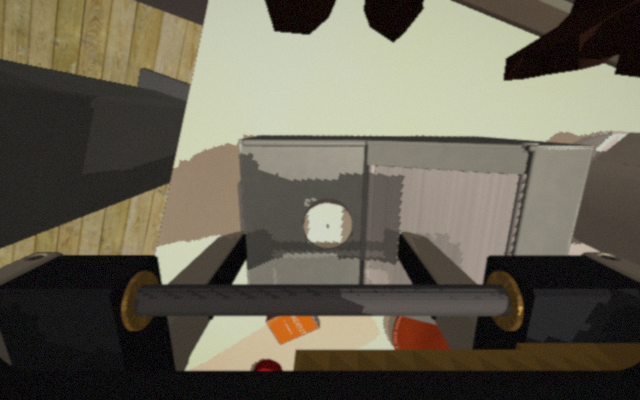

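The tealight is at (328,225), between the finger tips at columns 245 and 400. The ledge edge is at column 365.

Run:
```python
from h import *
s=pickle.load(open('w2.pkl','rb')); st=state()
R=Ro.from_quat(st['tool_rot']).as_matrix()
for n,u,v,z in(('tl',328,225,101),('edge',366,225,85),('edge top',366,143,85),('front top',241,141,85)):
    p=world(s,u,v,z); print(n,p.round(1),cad(p).round(1),'tool',(R.T@(p-st['tool_pos'])).round(1))
g=cv2.cvtColor(s['img'],6)[180:260,295:362]; m=(g>150).astype(np.uint8)
print(cv2.boundingRect(m))
```

```text
tl [522.  134.9 101. ] [-28.3  10. ] tool [-0.5  3.6 39.7]
edge [553.  139.5  85. ] [2.6 4.5] tool [-6.2 34.4 55.9]
edge top [529.6 199.7  85. ] [-0.5 69. ] tool [58.3 31.8 55.8]
front top [441.4 170.9  85. ] [-93.3  69.7] tool [ 59.8 -61.   55.4]
(12, 23, 37, 40)
```

Request:
{"api": "servo_tool", "payload": {
  "motion": [
    [0, [0, 0, 0.25], 0.001],
    [0, [0, 0, 0.5], 0.001],
    [0, [0, 0, 0.5], 0.001],
    [0, [0, 0, 0.5], 0.001]
  ]
}}

```text
clock: 4.7
tool_pos: [517.4, 134.6, 90.4]
tool_rot: [0.583, 0.813, 0.001, 0.001]
contact_force: [-1.0, -0.6, 1.0]
opening: 0.999
grip_force: 0.3
```

Run:
```python
from h import *
st=state(); print(st['tool_pos'],st['contact_force'],cad(st['tool_pos']),np.degrees(2*np.arctan2(st['tool_rot'][1],st['tool_rot'][0])))
```

```text
[517.40973551 134.6165708   90.44600124] [-1.01522771 -0.60475369  0.95809586] [-32.73404713  11.1810312 ] 108.68285597420815
```

Request:
{"api": "servo_tool", "payload": {
  "motion": [
    [0, [0, 0.08, 0], 0],
    [0, [0, 0.16, 0], 0],
    [0, [0, 0.24, 0], 0],
    [0, [0, 0.3, 0], 0],
    [0, [0, 0.35, 0], 0],
    [0, [0, 0.39, 0], 0],
    [0, [0, 0.43, 0], 0],
    [0, [0, 0.47, 0], 0],
    [0, [0, 0.47, 0], 0],
    [0, [0, 0.47, 0], 0]
  ]
}}

```text
clock: 5.95
tool_pos: [560.5, 149.3, 88.5]
tool_rot: [0.583, 0.813, -0.0, -0.0]
contact_force: [-3.7, -2.2, -0.5]
opening: 1.001
grip_force: 1.5
```

Run:
```python
from h import *
s=snapshot('wrist'); save('w','w3.png',s); pickle.dump(s,open('w3.pkl','wb'))
t=snapshot('scene'); a=t['img'][160:290,230:370]
cv2.imwrite('pics/mix3.png',np.vstack([s['img'],np.pad(cv2.resize(a,(215,200),interpolation=2),((0,0),(0,425),(0,0)))])[:,:,::-1])
st=state(); print(st['tool_pos'],st['contact_force'],cad(st['tool_pos']),np.degrees(2*np.arctan2(st['tool_rot'][1],st['tool_rot'][0])))
```

```text
[560.51468789 149.29872753  88.56685493] [-4.07473178 -1.29559485  0.36419382] [12.80211556 11.42706564] 108.7106643781118
```

View pics/mix3.png

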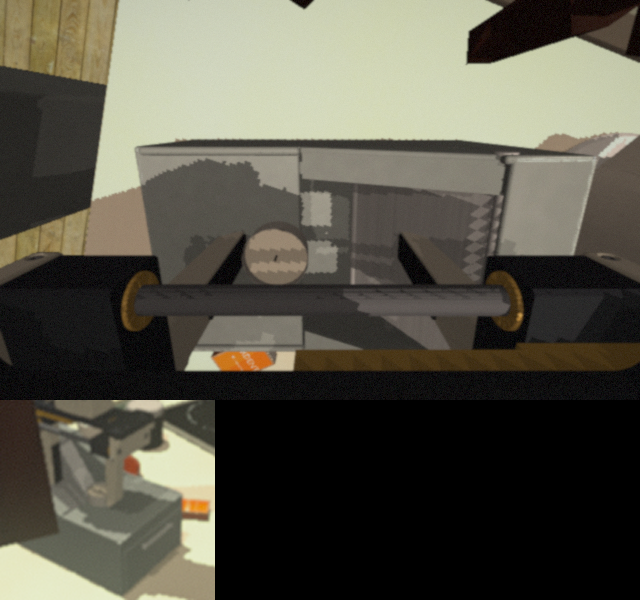

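The flap is held open by the front finger. The tealight at (276,252) touches the rear pad and has just reached the edge (column 302). I now close the fingers step by step while advancing, so the front finger stays put.

Request:
{"api": "servo_tool", "payload": {
  "motion": [
    [0.06, [0, 0.0, -0.015], 0],
    [0.12, [0, 0.03, -0.015], 0],
    [0.12, [0, 0.06, -0.015], 0],
    [0.12, [0, 0.06, -0.015], 0]
  ]
}}

```text
clock: 6.55
tool_pos: [567.0, 151.5, 90.2]
tool_rot: [0.583, 0.813, 0.0, 0.0]
contact_force: [-3.1, -2.2, -0.0]
opening: 0.877
grip_force: 1.6
```

Request:
{"api": "servo_tool", "payload": {
  "motion": [
    [0.17, [0, 0.02, 0], 0],
    [0.22, [0, 0.04, 0], 0],
    [0.27, [0, 0.07, 0], 0],
    [0.32, [0, 0.09, 0], 0],
    [0.37, [0, 0.12, 0], 0],
    [0.42, [0, 0.14, 0], 0],
    [0.42, [0, 0.16, 0], 0],
    [0.42, [0, 0.16, 0], 0]
  ]
}}

```text
clock: 7.55
tool_pos: [581.4, 156.5, 89.9]
tool_rot: [0.583, 0.813, -0.0, -0.0]
contact_force: [-3.8, -1.2, -0.6]
opening: 0.582
grip_force: 1.7
```

Run:
```python
from h import *
s=snapshot('wrist'); pickle.dump(s,open('w4.pkl','wb'))
t=snapshot('scene'); a=t['img'][160:290,230:370]
cv2.imwrite('pics/mix4.png',np.vstack([s['img'],np.pad(cv2.resize(a,(215,200),interpolation=2),((0,0),(0,425),(0,0)))])[:,:,::-1])
st=state(); print(st['tool_pos'],st['contact_force'],cad(st['tool_pos']),st['opening'])
```

```text
[581.38548261 156.44850581  89.96918142] [-3.28622243 -1.76056809  0.15015231] [34.86304184 11.58496916] 0.5781904283635708
```

View pics/mix4.png

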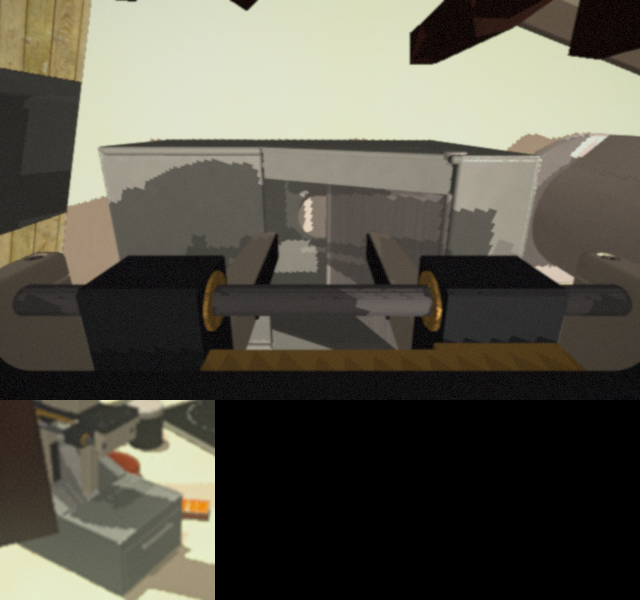

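The tealight has dropped inside and is visible through the opening at (312,215), with nothing left on the ledge. I back out along the ledge and then lift.

Request:
{"api": "servo_tool", "payload": {
  "motion": [
    [0.42, [0, -0.1, 0], 0],
    [0.42, [0, -0.2, 0], 0],
    [0.42, [0, -0.3, 0], 0],
    [0.42, [0, -0.4, 0], 0],
    [0.42, [0, -0.5, 0], 0],
    [0.42, [0, -0.6, -0.02], 0],
    [0.42, [0, -0.72, -0.03], 0],
    [0.42, [0, -0.72, -0.4], 0],
    [0.42, [0, -0.72, -0.9], 0],
    [0.42, [0, -0.72, -0.9], 0]
  ]
}}

```text
clock: 8.9
tool_pos: [515.5, 134.6, 183.8]
tool_rot: [0.583, 0.813, 0.003, 0.002]
contact_force: [-0.4, 0.5, -0.5]
opening: 0.581
grip_force: 0.0
```

Request:
{"api": "servo_tool", "payload": {
  "motion": [
    [0.42, [-0.5, -0.4, -0.3], 0],
    [0.42, [-1.0, -0.8, -0.4], 0],
    [0.42, [-1.0, -0.8, -0.4], 0],
    [0.42, [-1.0, -0.8, -0.4], 0],
    [0.42, [-1.0, -0.8, -0.4], 0]
  ]
}}

```text
clock: 9.52
tool_pos: [469.9, 15.1, 219.7]
tool_rot: [0.582, 0.814, 0.0, -0.001]
contact_force: [0.1, 0.2, -0.2]
opening: 0.579
grip_force: 0.0
```

Run:
```python
from h import *
s=snapshot('top'); t=snapshot('scene'); 
a=cv2.resize(s['img'][130:310,175:405],(460,360)); b=cv2.resize(t['img'][160:290,230:370],(320,297)); b=np.pad(b,((0,63),(0,0),(0,0)))
cv2.imwrite('pics/fin.png',np.hstack([a,b])[:,:,::-1])
st=state(); print(st['clock'],st['tool_pos'],st['contact_force'])
```

```text
9.625 [469.98230827  15.00666918 219.75913662] [ 0.03026055  0.57169466 -0.80259993]
```

View pics/fin.png

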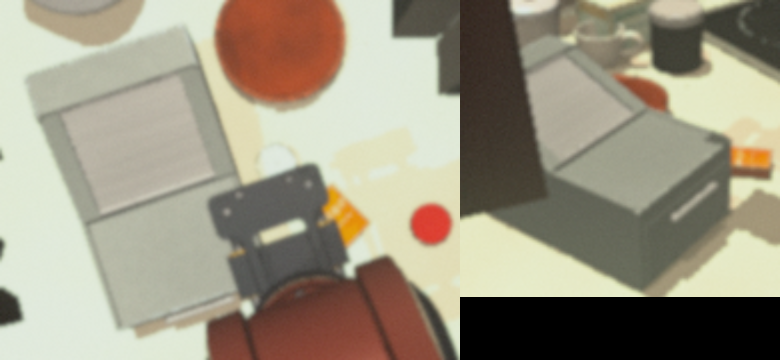

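The flap is shut, the ledge is empty, and the bystanders haven't moved. The robot is clear of everything.

```bash
python3 -c "
from bench import *
print(hand_in())"
```

```text
the job is handed in; nothing more can be done
None
```

The job is handed in: one finger held the flap open while the other pushed the tealight over the ledge's rear edge, the last pictures show the flap shut and the ledge empty, and the matchbox, other tealight and dish were left where they were.

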